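# Open the sprung safety cover of a desk power box

### The job

Open the sliding cover of the white desk power box so that its sockets are uncovered: press the orange spring bar down with the fingertips and, keeping it down, push the blue tab along the bar until the cover is fully open. Then let the bar spring back up, so that its catch locks the cover open, and leave the box. Do not grip the tab or pull it by its white far face - just press and push - and leave the eraser, the highlighter and the sticky notes where they are.

Things in the scene. Friction and masses are not known exactly. Their poses are not given: they have to be found in the camera images.
- power_box: White power box fixed to the desk, 120 (x) by 200 (y) mm, deck 30 mm above the desk. Origin at the centre of its underside; z up. The cover opens toward its +y. The orange bar lies along y on its -x side (centre line x = -42 mm, y from -90 to +70 mm). Apart from the bar and the blue tab it is at most 46 mm high.
- release_bar (a joint): Orange spring bar, 26 x 160 mm, flat top 60 mm above the desk; goes straight down when pressed anywhere: 0 = up, 0.012 m = fully down (top at 48 mm). 3.5 N to start, 8 N fully down; springs back. Its steel tooth blocks the cover's three lugs and is clear of them when the bar is down 6.5 mm or more; let go part way, it pops up between lugs and blocks again.
- cover (a joint): Grey sliding cover (62 x 100 mm) with the blue tab: 0 = shut, 0.092 m = fully open at the end stop, slid toward the box's +y. Starts at 0 to 5 mm; the tooth stops it at 8 mm unless the bar is down. From 80 mm on, its last lug is past the tooth and the bar, let go, springs up and locks it open. Friction 1.5 N plus a little drag.
- press_point (a point): Point on the top of the orange bar, on its centre line, in the free stretch behind the tab, 52 mm from the bar's middle toward the box's -y (moves down with the bar). At the start it is 31 to 36 mm short of the tab's push face. The bar goes on for 28 mm farther toward -y.
- push_face (a point): Centre, over the bar's centre line, of the blue tab's near face (looking to the box's -y); 77 mm above the desk, moves with the cover. The tab is 50 mm wide across the bar, 10 mm thick, from 64 to 90 mm above the desk, so it passes 4 mm above the released bar. Fingertips pressing the bar just behind it push this face with their sides.
- tab_far_face (a point): White plate, 48 by 2 by 24 mm, on the far face of the blue tab (the face looking to the box's +y); point at its middle. Not to be touched with the fingers.
- eraser: White eraser in a blue and white sleeve, 23 x 58 x 13 mm, loose on the desk beside the box; origin at the centre of its underside. Leave alone.
- highlighter: Yellow highlighter, 18 x 112 x 15 mm, loose on the desk beside the box; origin at the centre of its underside. Leave alone.
- sticky_pad: Pad of yellow sticky notes, 76 x 76 x 28 mm, loose on the desk beside the box; origin at the centre of its underside. Leave alone.
There are look-alikes about, which are no part of the job. What is shaped like the power_box but yellow is not meant.

How it is judged (in metres and radians):
On the way, in this order (a step that is already met when the one before it is completed fails the run):
1. the fingers press the orange bar down, clear of the lugs, while the cover is still shut (value of joint release_bar above 0.006 m and value of joint cover below 0.014 m and contact force between the fingers and release_bar above 0.5 N), for 0.1 s.
2. with the bar held down by the fingers, the cover slides past the catch (value of joint release_bar above 0.005 m and value of joint cover between 0.025 and 0.075 m and contact force between the fingers and release_bar above 0.5 N), for 0.04 s.
At the end, for the whole second after the job is handed in: The cover is open at least 78.5 mm and the bar is back up (within 3 mm), its catch locking the cover open; the eraser, highlighter and sticky notes are within 15 mm of where they were (value of joint cover between 0.0785 and 0.095 m and value of joint release_bar below 0.003 m and distance of each of eraser, highlighter, sticky_pad from where it was at the start of the episode below 0.015 m); the robot touches nothing.
It fails at once if the fingers touch the white far face of the tab (gripping or pulling it) (contact force between the fingers and tab_back above 1 N).
It fails at once if a bystander is moved or lifted by more than 15 mm (distance of any of eraser, highlighter, sticky_pad from where it was at the start of the episode above 0.015 m).
It also fails if it takes over 32 s, if anything falls off the work surface, if the arm or the gripper's body presses on something with over 40 N, if the wrist force passes 120 N, or if a joint passes its speed limit or range.

### The arm

A 6-joint arm with a two-finger parallel gripper is mounted at the origin on the work surface; the furniture and walls round the work are solid. World frame = base frame: x ahead of the robot, y to its left, z up, the work surface at z = 0. Lengths are in mm, angles in degrees, forces in N, time in s.
With the tool pointing down it reaches from about 375 to 900 mm from the base axis. Payload 3.1 kg.
Tool frame: the origin (TCP) lies between the finger pads; the fingertips stand 17 mm ahead of it and the grasp point (between the pads) lies 2 mm behind it; z points along the fingers, y is the line along which they close (so a half turn about z gives the same grasp; the last joint's range is limited). The gripper opens to 87 mm and grips with 3 to 60 N. Pads are 19 mm wide; open, the fingers measure 117 mm over their backs; the gripper's body (75 mm by 190 mm) begins 51 mm behind the grasp point.
Start: joints at [53.887, 30.224, 82.088, -0, 67.689, -10.227], TCP at [272.824, 562.285, 239.548] pointing down, gripper open.
Joint ranges: [-176.69, 176.69], [-43.24, 126.21], [12.49, 139.97], [-82, 262], [0, 151.66], [-163.58, 163.58]. Speed limits (degrees/s): [159.86, 159.86, 180, 180, 180, 180].

### API

Orientations are given as a 3x3 rotation matrix whose columns are the frame's x, y, z axes.
In Python, from cell import state, capture, camera_params, finish_job gives the robot as it stands.
- The arm moves only by the shell command python3 -m pendant 'ROWS' [FORCE]. ROWS is JSON, a list of rows, each an object with "turn": the turn, a rotation vector about the tool's x, y, z scaled (see below), a list of three; "linear": the shift along the tool's x, y, z scaled (see below), a list of three; "fingers": the gripper's target within -1 to 1 (fully open at 1, half-way at 0, shut at -1). A call has exactly 10 rows; each row is the pose to reach, as a shift and turn from the pose commanded when the call began, along the tool's axes at that moment, turning the shorter way round; what a row does not reach only later rows make up. The controller multiplies each number of a shift by 150 mm and each number of a turn by 180 degrees. A row lasts 1/10 s, in which the tool goes at most 50 mm and 8.59 degrees, less where a joint would pass 70% of its speed; a pose out of reach is approached as far as the arm can. A call with a number of a shift or a turn outside -1 to 1 is refused whole. A call with a gripper value outside its range is refused whole. The fingers move at their own pace and stop on an object; FORCE is the grip in N (left out, the last holds). Time passes only in rows, so rows that repeat a pose let the fingers close, or fill a call up. It gives the time, the measured TCP pose, the force, the opening and the grip force at its end, in the units of the state.
- state(): the state, without advancing time (a new reading comes with each control period).
- capture(name): name is "side" or "top" or "wrist"; returns (picture, depth): 384x512x3 uint8, red, green, blue; 384x512 float32, mm along the optical axis (not along the pixel's ray), 0 where there is no reading.
- camera_params(name): a dict with "fov_y" (degrees; the focal length in pixels is half the picture's height over the tangent of half this angle, whatever the lens; pixels are square), "cx", "cy" (the principal point, pixels), "k1" (the pictures are not rectified: a ray, as slopes to the right and down, at radius r is drawn at 1 + k1 r^2 times it, then the intrinsics apply), "world_from_camera" (4x4, takes a point from camera to world coordinates). Camera axes: x right, y up, looking along -z (the intrinsics and any distortion apply to the point x, -y, -z); pixel columns grow to the right and rows downward; lengths in mm; the calibration is good to about 2 mm. A picture is of the moment at which its call begins: read the wrist's pose just before it. camera_params takes no time and is no camera call; for the wrist camera it gives the pose at the moment of the call.
- finish_job(): hands the job in; it is judged then, once.
The state is a dict: "time": time; "qpos": joint angles; "dq": joint speeds; "effort": joint torques, N m; "tcp_pos": TCP position; "eef_rot": TCP orientation; "force": force on the tool from outside, world axes, zero at the start; "moment": the same for the moment, N m; "width": finger opening in mm; "grasp_force": force on a finger pad.
Only numpy, scipy, OpenCV 4.12 (cv2) and the standard library are available. Lean on these libraries where they do the work, as an engineer would, in place of code of your own. Each camera call takes 0.05 s, during which the arm holds its last target. There are 200 camera calls.

## Working session

There is one attempt and no reset: what is moved stays moved. The work goes in short steps, Python scripts to look and compute and a shell command to move; the robot and the scene stay as the last step left them, time stands still between calls to the robot, and variables do not carry over. Pictures are saved under pics/ and viewed, at most 10 in all, crops included, and the job is handed in when it is done.

```bash
mkdir -p pics
cat > h.py <<'E'
import numpy as np, cv2
from cell import *
def cam(n):
    p=camera_params(n); f=192/np.tan(np.radians(p['fov_y']/2)); return p,f
def ray(n,uv,p=None):
    p,f=cam(n) if p is None else p
    uv=np.atleast_2d(uv).astype(float); d=np.c_[(uv[:,0]-p['cx'])/f,(uv[:,1]-p['cy'])/f]
    s=d.copy()
    for _ in range(10): s=d/(1+p['k1']*(s**2).sum(1,keepdims=True))
    T=np.array(p['world_from_camera']); 
    return T[:3,3],np.c_[s[:,0],-s[:,1],-np.ones(len(s))]@T[:3,:3].T
def onplane(n,uv,z,p=None):
    o,d=ray(n,uv,p); return o+d*((z-o[2])/d[:,2])[:,None]
def withdepth(n,uv,dep,p=None):
    o,d=ray(n,uv,p); return o+d*np.asarray(dep)[:,None]
E
python3 - <<'E'
from h import *
for n in('top','side'):
    im,d=capture(n); cv2.imwrite(f'pics/{n}0.png',im[:,:,::-1]); np.savez(f'{n}0.npz',im=im,d=d)
s=state();print(s['tcp_pos'],s['eef_rot'],s['force'],s['time'],s['width'])
E
```

```text
[272.48778343 561.80143415 238.65459517] [[-8.99666088e-01  4.36577150e-01 -1.14964684e-03]
 [ 4.36578527e-01  8.99664770e-01 -1.57819732e-03]
 [ 3.45291871e-04 -1.92176173e-03 -9.99998094e-01]] [0.54904449 1.04464931 1.13721954] 0.1 87.16344536236198
```

View pics/top0.png

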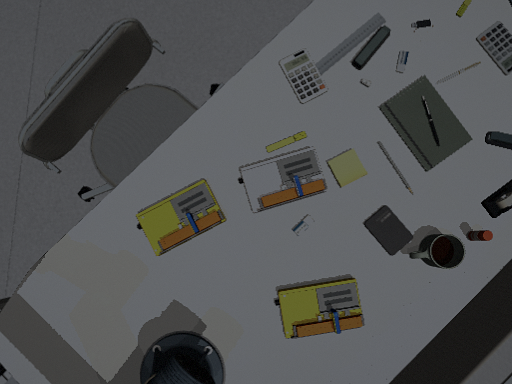

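View pics/side0.png

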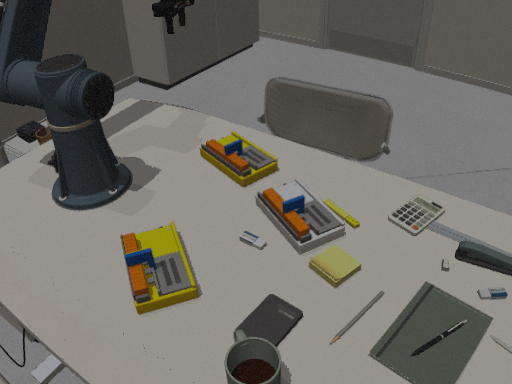

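The top view shows the white box around (283,180), with its orange bar from (259,200) to (327,187) and the blue tab near (298,185). The two yellow boxes are decoys. The side view shows the white box at (300,215), with the tab at (292,203).

```bash
cat > m.py <<'E'
from h import *
for n in('top','side'):
    z=np.load(f'{n}0.npz'); im,d=z['im'],z['d']; hsv=cv2.cvtColor(im,cv2.COLOR_RGB2HSV)
    for nm,lo,hi,zz in(('orange',(5,150,60),(18,255,255),60),('blue',(105,150,40),(125,255,255),90)):
        m=cv2.inRange(hsv,lo,hi)
        if nm=='orange': m=cv2.morphologyEx(m,cv2.MORPH_CLOSE,np.ones((9,9)))
        k,l,st,c=cv2.connectedComponentsWithStats(m)
        for i in range(1,k):
            if st[i,4]<60: continue
            v,u=np.nonzero((l==i)&(d>0)); P=withdepth(n,np.c_[u,v],d[v,u])
            zt=np.percentile(P[:,2],90); T=P[abs(P[:,2]-zt)<5]
            r=cv2.minAreaRect(T[:,:2].astype(np.float32))
            print(n,nm,c[i].round(),st[i,4],'ztop',zt.round(1),'rect',np.round(cv2.boxPoints(r)).tolist(),np.round(r[1]))
p,f=cam('top');print(np.array(p['world_from_camera']).round(2))
a=np.load('top0.npz')['im'][120:225,220:375]; b=np.load('side0.npz')['im'][165:255,240:370]
a=cv2.convertScaleAbs(cv2.resize(a,(775,525),interpolation=cv2.INTER_CUBIC),alpha=1.4)
cv2.imwrite('pics/topz.png',a[:,:,::-1])
E
python3 m.py
```

```text
top orange [292. 193.] 625 ztop 65.5 rect [[427.0, -203.0], [475.0, -351.0], [499.0, -343.0], [451.0, -196.0]] [ 25. 155.]
top orange [190. 230.] 651 ztop 64.8 rect [[318.0, 45.0], [394.0, -94.0], [416.0, -82.0], [340.0, 57.0]] [ 25. 158.]
top orange [487. 235.] 70 ztop 97.6 rect [[355.0, -728.0], [356.0, -749.0], [375.0, -749.0], [375.0, -728.0]] [19. 21.]
top orange [329. 326.] 672 ztop 66.2 rect [[111.0, -289.0], [139.0, -442.0], [164.0, -438.0], [136.0, -285.0]] [ 25. 156.]
top blue [298. 185.] 63 ztop 93.7 rect [[454.0, -288.0], [456.0, -295.0], [503.0, -280.0], [501.0, -273.0]] [50.  8.]
top blue [192. 222.] 77 ztop 93.9 rect [[362.0, -35.0], [367.0, -42.0], [409.0, -18.0], [405.0, -10.0]] [49.  8.]
top blue [337. 322.] 67 ztop 93.9 rect [[129.0, -378.0], [131.0, -386.0], [178.0, -377.0], [176.0, -369.0]] [48.  8.]
side orange [228. 155.] 461 ztop 62.4 rect [[316.0, 45.0], [395.0, -95.0], [418.0, -82.0], [339.0, 58.0]] [ 27. 161.]
side orange [286. 213.] 689 ztop 61.9 rect [[429.0, -202.0], [477.0, -354.0], [502.0, -346.0], [454.0, -194.0]] [ 26. 159.]
side orange [130. 243.] 231 ztop 61.8 rect [[112.0, -290.0], [122.0, -346.0], [147.0, -341.0], [138.0, -286.0]] [26. 56.]
side orange [138. 280.] 422 ztop 61.8 rect [[129.0, -382.0], [141.0, -448.0], [166.0, -443.0], [154.0, -377.0]] [26. 67.]
side blue [234. 147.] 161 ztop 90.0 rect [[362.0, -36.0], [366.0, -44.0], [408.0, -21.0], [404.0, -13.0]] [48.  9.]
side blue [294. 204.] 248 ztop 90.6 rect [[455.0, -287.0], [459.0, -298.0], [504.0, -283.0], [501.0, -273.0]] [48. 11.]
side blue [140. 258.] 337 ztop 90.2 rect [[129.0, -378.0], [131.0, -390.0], [179.0, -383.0], [177.0, -371.0]] [49. 12.]
[[ 2.00000e-02  1.00000e+00 -8.00000e-02  3.53310e+02]
 [-1.00000e+00  2.00000e-02 -1.00000e-02 -1.82020e+02]
 [-1.00000e-02  8.00000e-02  1.00000e+00  1.29348e+03]
 [ 0.00000e+00  0.00000e+00  0.00000e+00  1.00000e+00]]
```

View pics/topz.png

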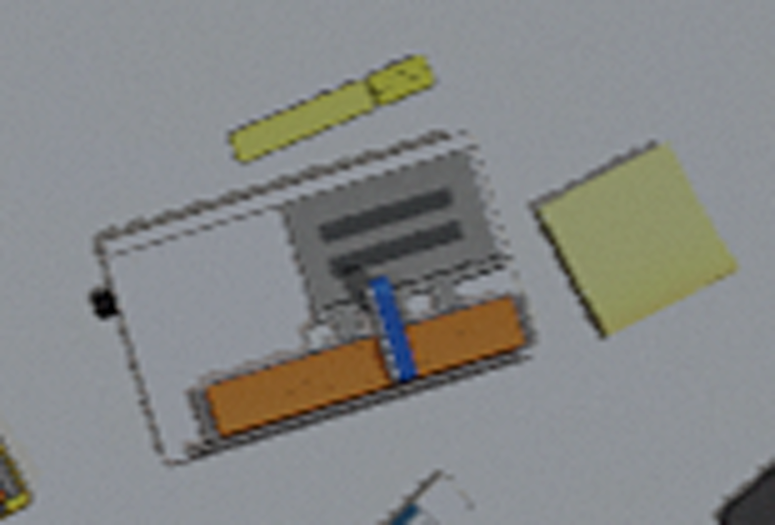

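The zoom confirms the tab at about (392,330) in the crop, standing across the bar. The dark latch at (100,300) marks the box's +y end, and the grey cover is at the -y end. The highlighter, eraser and pad are all clear of the bar.

Bar middle is about (464.5,-274) and box +y is about (-0.304,0.953). The press point is about (480,-323.5), with the tab face about 31 mm ahead of it. I'll travel with the fingers shut and the tool's y axis along the bar.

```bash
python3 -m pendant '[{"turn":[0,0,0],"linear":[-0.2,-0.2,0],"fingers":-1},{"turn":[0,0,0],"linear":[-0.4,-0.4,0],"fingers":-1},{"turn":[0,0,0],"linear":[-0.6,-0.6,0],"fingers":-1},{"turn":[0,0,0],"linear":[-0.8,-0.8,0],"fingers":-1},{"turn":[0,0,0],"linear":[-1,-1,0],"fingers":-1},{"turn":[0,0,0],"linear":[-1,-1,0],"fingers":-1},{"turn":[0,0,0],"linear":[-1,-1,0],"fingers":-1},{"turn":[0,0,0],"linear":[-1,-1,0],"fingers":-1},{"turn":[0,0,0],"linear":[-1,-1,0],"fingers":-1},{"turn":[0,0,0],"linear":[-1,-1,0],"fingers":-1}]' 20
```

```text
time: 1.1
tcp_pos: [341.8, 362.8, 239.4]
eef_rot: [[-0.9, 0.435, -0.0], [0.435, 0.9, 0.0], [0.0, 0.0, -1.0]]
force: [0.5, -0.6, -0.3]
width: 14.8
grasp_force: 0.0
```

```bash
python3 -m pendant '[{"turn":[0,0,0],"linear":[-0.2,-0.2,0],"fingers":-1},{"turn":[0,0,0],"linear":[-0.4,-0.4,0],"fingers":-1},{"turn":[0,0,0],"linear":[-0.6,-0.6,0],"fingers":-1},{"turn":[0,0,0],"linear":[-0.8,-0.8,0],"fingers":-1},{"turn":[0,0,0],"linear":[-1,-1,0],"fingers":-1},{"turn":[0,0,0],"linear":[-1,-1,0],"fingers":-1},{"turn":[0,0,0],"linear":[-1,-1,0],"fingers":-1},{"turn":[0,0,0],"linear":[-1,-1,0],"fingers":-1},{"turn":[0,0,0],"linear":[-1,-1,0],"fingers":-1},{"turn":[0,0,0],"linear":[-1,-1,0],"fingers":-1}]'
```

```text
time: 2.1
tcp_pos: [411.2, 162.6, 239.5]
eef_rot: [[-0.901, 0.434, -0.0], [0.434, 0.901, 0.0], [0.0, -0.0, -1.0]]
force: [0.7, -0.0, -0.8]
width: 0.5
grasp_force: 0.0
```

```bash
python3 -m pendant '[{"turn":[0,0,0],"linear":[-0.14,-0.2,0],"fingers":-1},{"turn":[0,0,0],"linear":[-0.28,-0.4,0],"fingers":-1},{"turn":[0,0,0],"linear":[-0.42,-0.6,0],"fingers":-1},{"turn":[0,0,0],"linear":[-0.56,-0.8,0],"fingers":-1},{"turn":[0,0,0],"linear":[-0.7,-1,0],"fingers":-1},{"turn":[0,0,0],"linear":[-0.7,-1,0],"fingers":-1},{"turn":[0,0,0],"linear":[-0.7,-1,0],"fingers":-1},{"turn":[0,0,0],"linear":[-0.7,-1,0],"fingers":-1},{"turn":[0,0,0],"linear":[-0.7,-1,0],"fingers":-1},{"turn":[0,0,0],"linear":[-0.7,-1,0],"fingers":-1}]'
```

```text
time: 3.1
tcp_pos: [440.4, -18.2, 239.6]
eef_rot: [[-0.901, 0.435, -0.0], [0.435, 0.901, 0.0], [0.0, 0.0, -1.0]]
force: [0.2, 0.3, 0.2]
width: 0.6
grasp_force: 0.0
```

```bash
python3 -m pendant '[{"turn":[0,0,-0.025],"linear":[-0.2,-0.2,0],"fingers":-1},{"turn":[0,0,-0.05],"linear":[-0.4,-0.4,0],"fingers":-1},{"turn":[0,0,-0.075],"linear":[-0.6,-0.6,0],"fingers":-1},{"turn":[0,0,-0.1],"linear":[-0.8,-0.8,0],"fingers":-1},{"turn":[0,0,-0.125],"linear":[-1,-1,0],"fingers":-1},{"turn":[0,0,-0.15],"linear":[-1,-1,0],"fingers":-1},{"turn":[0,0,-0.18],"linear":[-1,-1,0],"fingers":-1},{"turn":[0,0,-0.21],"linear":[-1,-1,0],"fingers":-1},{"turn":[0,0,-0.242],"linear":[-1,-1,0],"fingers":-1},{"turn":[0,0,-0.242],"linear":[-1,-1,0],"fingers":-1}]'; python3 -c "
from h import *
s=state();print(s['qpos'])
R=np.array(s['eef_rot']);print(R.T@(np.array([480.3,-323.5,150])-s['tcp_pos'])/150, np.degrees(np.arctan2(R[1,1],R[0,1])))"
```

```text
time: 4.1
tcp_pos: [510.3, -219.1, 239.4]
eef_rot: [[-0.953, -0.304, -0.0], [-0.304, 0.953, 0.0], [0.0, 0.0, -1.0]]
force: [-0.4, -0.4, 0.8]
width: 0.4
grasp_force: 0.0
[-3.47639513e+01  2.48718609e+01  9.21827644e+01  3.39996393e-03
  6.29686782e+01 -1.42490803e+02]
[ 0.40241093 -0.60250927  0.59604423] 107.72530374896171
```

```bash
python3 -m pendant '[{"turn":[0,0,0],"linear":[0.13,-0.2,0],"fingers":-1},{"turn":[0,0,0],"linear":[0.27,-0.4,0],"fingers":-1},{"turn":[0,0,0],"linear":[0.4,-0.6,0.1],"fingers":-1},{"turn":[0,0,0],"linear":[0.4,-0.6,0.3],"fingers":-1},{"turn":[0,0,0],"linear":[0.4,-0.6,0.5],"fingers":-1},{"turn":[0,0,0],"linear":[0.4,-0.6,0.7],"fingers":-1},{"turn":[0,0,0],"linear":[0.4,-0.6,0.8],"fingers":-1},{"turn":[0,0,0],"linear":[0.4,-0.6,0.8],"fingers":-1},{"turn":[0,0,0],"linear":[0.4,-0.6,0.8],"fingers":-1},{"turn":[0,0,0],"linear":[0.4,-0.6,0.8],"fingers":-1}]'
python3 - <<'E'
from h import *
pw=cam('wrist'); s=state(); im,d=capture('wrist'); si,sd=capture('side')
print(s['tcp_pos'])
c=cv2.resize(si[130:270,190:390],(800,560),interpolation=cv2.INTER_CUBIC)
cv2.imwrite('pics/w1.png',im[:,:,::-1]); cv2.imwrite('pics/s1.png',c[:,:,::-1])
hsv=cv2.cvtColor(im,cv2.COLOR_RGB2HSV)
for nm,lo,hi in(('orange',(5,150,60),(18,255,255)),('blue',(105,150,40),(125,255,255))):
    m=cv2.inRange(hsv,lo,hi); k,l,st,ce=cv2.connectedComponentsWithStats(m)
    for i in range(1,k):
        if st[i,4]<200: continue
        v,u=np.nonzero((l==i)&(d>0)); P=withdepth('wrist',np.c_[u,v],d[v,u],pw)
        zt=np.percentile(P[:,2],90); T=P[abs(P[:,2]-zt)<4]; r=cv2.minAreaRect(T[:,:2].astype(np.float32))
        print(nm,ce[i].round(),st[i,4],zt.round(1),np.round(cv2.boxPoints(r),1).tolist(),np.round(r[1]))
E
```

```text
time: 5.1
tcp_pos: [481.2, -324.2, 120.8]
eef_rot: [[-0.953, -0.303, 0.002], [-0.303, 0.953, -0.002], [-0.001, -0.002, -1.0]]
force: [0.3, -0.1, 0.4]
width: 0.5
grasp_force: 0.0
[ 481.21421798 -324.21969966  120.77050581]
orange [354. 207.] 8833 60.7 [[426.6000061035156, -199.0], [474.5, -351.20001220703125], [498.79998779296875, -343.6000061035156], [450.8999938964844, -191.39999389648438]] [ 25. 160.]
blue [330. 213.] 271 90.6 [[453.29998779296875, -285.3999938964844], [455.70001220703125, -294.8999938964844], [463.5, -292.8999938964844], [461.1000061035156, -283.3999938964844]] [ 8. 10.]
```

View pics/w1.png

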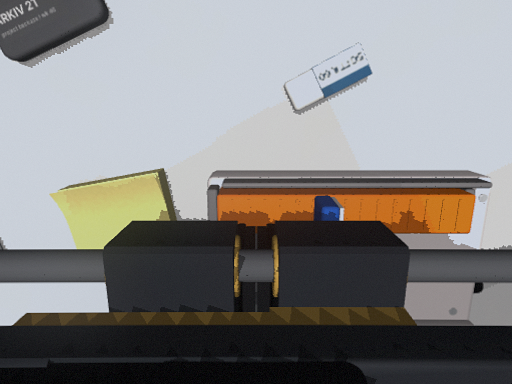

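View pics/s1.png

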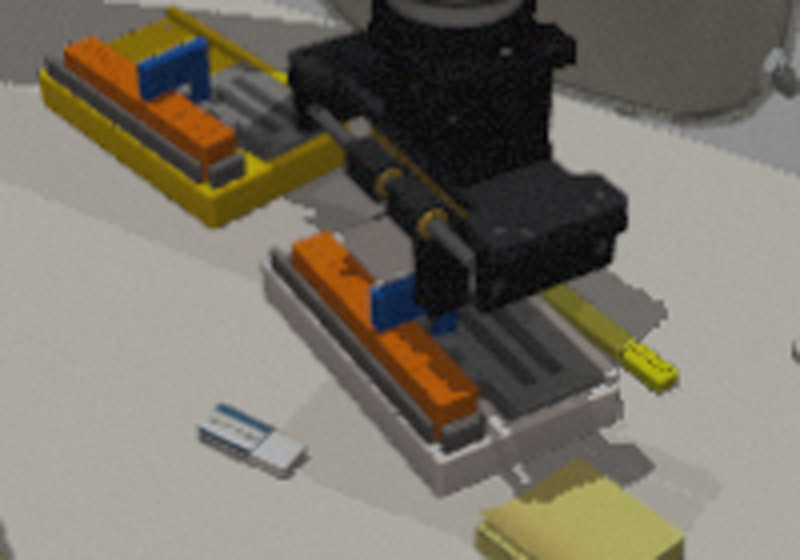

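The wrist view shows the bar from (215,210) to (475,210), with the tab at (328,212). The side crop shows the fingertip at (440,300) above the bar, behind the tab. I'll make a small 1 mm lateral trim and press.

```bash
python3 -m pendant '[{"turn":[0,0,0],"linear":[0.008,0,0.1],"fingers":-1},{"turn":[0,0,0],"linear":[0.008,0,0.2],"fingers":-1},{"turn":[0,0,0],"linear":[0.008,0,0.26],"fingers":-1},{"turn":[0,0,0],"linear":[0.008,0,0.28],"fingers":-1},{"turn":[0,0,0],"linear":[0.008,0,0.3],"fingers":-1},{"turn":[0,0,0],"linear":[0.008,0,0.32],"fingers":-1},{"turn":[0,0,0],"linear":[0.008,0,0.335],"fingers":-1},{"turn":[0,0,0],"linear":[0.008,0,0.35],"fingers":-1},{"turn":[0,0,0],"linear":[0.008,0,0.35],"fingers":-1},{"turn":[0,0,0],"linear":[0.008,0,0.35],"fingers":-1}]'
```

```text
time: 6.2
tcp_pos: [479.1, -323.9, 67.8]
eef_rot: [[-0.953, -0.304, -0.0], [-0.304, 0.953, 0.0], [0.0, 0.0, -1.0]]
force: [-2.8, 2.4, 6.0]
width: 0.5
grasp_force: 3.2
```

```bash
python3 -m pendant '[{"turn":[0,0,0],"linear":[0,0,0.008],"fingers":-1},{"turn":[0,0,0],"linear":[0,0,0.015],"fingers":-1},{"turn":[0,0,0],"linear":[0,0,0.015],"fingers":-1},{"turn":[0,0,0],"linear":[0,0,0.015],"fingers":-1},{"turn":[0,0,0],"linear":[0,0,0.015],"fingers":-1},{"turn":[0,0,0],"linear":[0,0.02,0.015],"fingers":-1},{"turn":[0,0,0],"linear":[0,0.04,0.015],"fingers":-1},{"turn":[0,0,0],"linear":[0,0.06,0.015],"fingers":-1},{"turn":[0,0,0],"linear":[0,0.06,0.015],"fingers":-1},{"turn":[0,0,0],"linear":[0,0.06,0.015],"fingers":-1}]'
python3 - <<'E'
from h import *
si,d=capture('side'); print(state()['force'])
c=cv2.resize(si[130:270,190:390],(800,560),interpolation=cv2.INTER_CUBIC)
cv2.imwrite('pics/s2.png',c[:,:,::-1])
m=cv2.inRange(cv2.cvtColor(si,cv2.COLOR_RGB2HSV),(5,150,60),(18,255,255)); m[:,:240]=0;m[:180]=0
v,u=np.nonzero((m>0)&(d>0)); P=withdepth('side',np.c_[u,v],d[v,u])
mid=np.array([464.5,-274]); b=np.array([-.304,.953]); y=(P[:,:2]-mid)@b; x=(P[:,:2]-mid)@[.953,.304]
for a in range(-80,80,20):
    k=(y>a)&(y<a+20)&(x>-10)&(x<10)
    if k.sum()>5: print(a,k.sum(),np.median(P[k,2]).round(1))
E
```

```text
time: 7.2
tcp_pos: [479.4, -319.7, 67.0]
eef_rot: [[-0.953, -0.304, 0.007], [-0.304, 0.953, -0.009], [-0.004, -0.011, -1.0]]
force: [-0.4, -3.6, 6.9]
width: 0.8
grasp_force: 3.3
[ 0.32942994 -3.14509454  6.66795669]
-80 69 50.3
-60 19 50.2
-40 26 50.3
-20 41 51.0
0 23 50.5
20 48 50.7
40 53 50.8
60 46 50.8
```

View pics/s2.png

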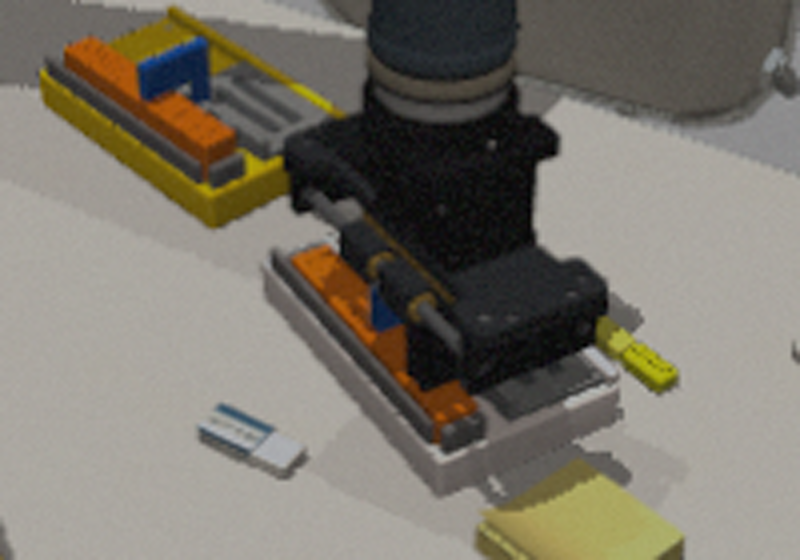

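The bar is down about 11.5 mm along its whole length, and the fingertip at (430,370) is pressing just behind the tab. Now I'll push along the bar.

```bash
python3 -m pendant '[{"turn":[0,0,0],"linear":[0,0.05,0.005],"fingers":-1},{"turn":[0,0,0],"linear":[0,0.1,0.005],"fingers":-1},{"turn":[0,0,0],"linear":[0,0.15,0.005],"fingers":-1},{"turn":[0,0,0],"linear":[0,0.2,0.005],"fingers":-1},{"turn":[0,0,0],"linear":[0,0.25,0.005],"fingers":-1},{"turn":[0,0,0],"linear":[0,0.3,0.005],"fingers":-1},{"turn":[0,0,0],"linear":[0,0.35,0.005],"fingers":-1},{"turn":[0,0,0],"linear":[0,0.4,0.005],"fingers":-1},{"turn":[0,0,0],"linear":[0,0.4,0.005],"fingers":-1},{"turn":[0,0,0],"linear":[0,0.4,0.005],"fingers":-1}]'
cat > tab.py <<'E'
from h import *
si,d=capture('side'); s=state()
hsv=cv2.cvtColor(si,cv2.COLOR_RGB2HSV); mid=np.array([464.5,-274]); b=np.array([-.304,.953])
print('tip along',((s['tcp_pos'][:2]-mid)@b).round(1),'perp',((s['tcp_pos'][:2]-mid)@[.953,.304]).round(1),s['force'].round(1))
for nm,lo,hi in(('o',(5,150,60),(18,255,255)),('b',(105,150,40),(125,255,255))):
    m=cv2.inRange(hsv,lo,hi); m[:,:245]=0;m[:165]=0;m[250:]=0;m[:,345:]=0
    v,u=np.nonzero((m>0)&(d>0)); P=withdepth('side',np.c_[u,v],d[v,u]); y=(P[:,:2]-mid)@b; x=(P[:,:2]-mid)@[.953,.304]
    if nm=='o': k=abs(x)<9; print('bar z',np.median(P[k,2]))
    else: k=(P[:,2]>66)&(P[:,2]<95)&(abs(x-11)<30); print('tab y range',k.sum(),np.percentile(y[k],[3,50,97]).round(1))
E
python3 tab.py
```

```text
time: 8.25
tcp_pos: [461.8, -262.2, 66.2]
eef_rot: [[-0.953, -0.304, 0.008], [-0.304, 0.953, -0.008], [-0.006, -0.011, -1.0]]
force: [0.4, -3.7, 7.3]
width: 0.4
grasp_force: 3.9
tip along 12.1 perp 1.0 [ 0.5 -2.4  8. ]
bar z 49.55530421910237
tab y range 27 [24.4 26.7 32.2]
```

```bash
python3 -m pendant '[{"turn":[0,0,0],"linear":[0,0.05,0],"fingers":-1},{"turn":[0,0,0],"linear":[0,0.1,0],"fingers":-1},{"turn":[0,0,0],"linear":[0,0.15,0],"fingers":-1},{"turn":[0,0,0],"linear":[0,0.2,0],"fingers":-1},{"turn":[0,0,0],"linear":[0,0.24,0],"fingers":-1},{"turn":[0,0,0],"linear":[0,0.27,0],"fingers":-1},{"turn":[0,0,0],"linear":[0,0.29,0],"fingers":-1},{"turn":[0,0,0],"linear":[0,0.31,0],"fingers":-1},{"turn":[0,0,0],"linear":[0,0.31,0],"fingers":-1},{"turn":[0,0,0],"linear":[0,0.31,0],"fingers":-1}]';python3 tab.py
```

```text
time: 9.3
tcp_pos: [448.2, -218.4, 66.1]
eef_rot: [[-0.953, -0.304, 0.01], [-0.304, 0.953, -0.009], [-0.006, -0.012, -1.0]]
force: [0.4, -3.9, 8.7]
width: 0.4
grasp_force: 4.1
tip along 58.0 perp 1.4 [-0.1 -4.7  8.3]
bar z 49.884765986276875
tab y range 27 [69.8 71.8 77.7]
```

```bash
python3 -m pendant '[{"turn":[0,0,0],"linear":[0,0.01,0],"fingers":-1},{"turn":[0,0,0],"linear":[0,0.02,0],"fingers":-1},{"turn":[0,0,0],"linear":[0,0.03,0],"fingers":-1},{"turn":[0,0,0],"linear":[0,0.04,0],"fingers":-1},{"turn":[0,0,0],"linear":[0,0.04,0],"fingers":-1},{"turn":[0,0,0],"linear":[0,0.04,0],"fingers":-1},{"turn":[0,0,0],"linear":[0,0.04,0],"fingers":-1},{"turn":[0,0,0],"linear":[0,0.04,0],"fingers":-1},{"turn":[0,0,0],"linear":[0,0.04,0],"fingers":-1},{"turn":[0,0,0],"linear":[0,0.04,0],"fingers":-1}]';python3 tab.py
```

```text
time: 10.35
tcp_pos: [447.9, -216.2, 66.3]
eef_rot: [[-0.952, -0.305, 0.013], [-0.305, 0.952, -0.015], [-0.008, -0.018, -1.0]]
force: [-1.4, -14.5, 5.4]
width: 0.7
grasp_force: 8.6
tip along 60.1 perp 1.8 [ -0.8 -14.3   6.7]
bar z 49.89893049726288
tab y range 23 [72.  74.6 78.5]
```

The cover is at its end stop: force along the bar rose to 14 N and the tab has travelled about 92 mm. I'll back off slightly and lift.

```bash
python3 -m pendant '[{"turn":[0,0,0],"linear":[0,-0.03,0],"fingers":-1},{"turn":[0,0,0],"linear":[0,-0.06,0],"fingers":-1},{"turn":[0,0,0],"linear":[0,-0.06,-0.03],"fingers":-1},{"turn":[0,0,0],"linear":[0,-0.06,-0.06],"fingers":-1},{"turn":[0,0,0],"linear":[0,-0.06,-0.1],"fingers":-1},{"turn":[0,0,0],"linear":[0,-0.06,-0.25],"fingers":-1},{"turn":[0,0,0],"linear":[0,-0.06,-0.5],"fingers":-1},{"turn":[0,0,0],"linear":[0,-0.06,-0.8],"fingers":-1},{"turn":[0,0,0],"linear":[0,-0.06,-1],"fingers":-1},{"turn":[0,0,0],"linear":[0,-0.06,-1],"fingers":-1}]';python3 tab.py
python3 - <<'E'
from h import *
si,d=capture('side')
c=cv2.resize(si[130:270,190:390],(800,560),interpolation=cv2.INTER_CUBIC)
cv2.imwrite('pics/s3.png',c[:,:,::-1])
E
```

```text
time: 11.4
tcp_pos: [447.3, -218.8, 218.3]
eef_rot: [[-0.953, -0.304, 0.008], [-0.304, 0.953, -0.007], [-0.005, -0.009, -1.0]]
force: [0.1, -0.1, -0.0]
width: 0.1
grasp_force: 0.0
tip along 59.1 perp -0.5 [1.4 0.2 0.1]
bar z 60.524313367199284
tab y range 189 [71.  73.5 77.9]
```

View pics/s3.png

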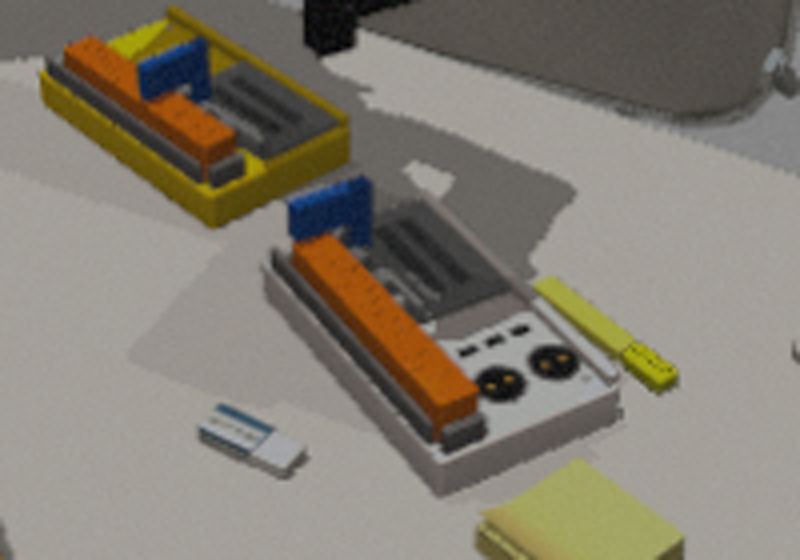

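The side crop shows the cover fully open, with the tab at (330,210) and the sockets uncovered around (525,370). The bar is back up, the bystanders haven't moved and the robot is clear.

```bash
python3 -c "
from cell import *
print(finish_job())"
```

```text
the job is handed in; nothing more can be done
None
```

The job is handed in: the cover is open at its end stop with the sockets uncovered, the bar has sprung back up, the robot is clear of the box and the bystanders were not moved; the hand-in call returned no verdict.

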